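# Aim the tube reader on its tilt mount and test it

## Robot

A 6-joint arm with a two-finger parallel gripper is mounted at the origin on a cart in front of the work surface, level with it; the furniture and walls round the work are solid. World frame = base frame: x ahead of the robot, y to its left, z up, the work surface at z = 0. Lengths are in mm, angles in rad, forces in N, time in s.
With the tool pointing down it reaches from about 275 to 750 mm from the base axis. Payload 10.2 kg.
Tool frame: the origin (TCP) lies midway between the tips of the shut fingers; the grasp point (between the pads) lies 19 mm behind it (ctrl.grasp_offset is the distance from the TCP to the grasp point, in mm); z points along the fingers, y is the line along which they close (so a half turn about z gives the same grasp; the last joint's range is limited). The gripper opens to 85 mm and grips with 20 to 120 N. Pads are 22 mm wide; open, the fingers measure 114 mm over their backs; the gripper's body (76 mm by 85 mm) begins 54 mm behind the grasp point. The pads swing forward as they close: fully open they stand 13 mm farther back than shut.
Start: joints at [-1.516, 0.313, 1.498, -0, 1.331, -0.223], TCP at [143.963, -504.882, 231.294] pointing down, gripper open.
Joint ranges: [-2.94, 2.94], [-0.97, 2.17], [0.19, 2.56], [-1.23, 4.37], [0.02, 3.11], [-2.88, 2.88]. Speed limits (rad/s): [2.39, 2.39, 3.01, 3.14, 3.14, 3.14].

## Interface

Orientations are given as a unit quaternion [w, x, y, z].
In Python, from rig import ctrl, viewer, models gives the robot as it stands. The module is installed in compiled form; this text tells all that it offers.
- The arm moves only by the shell command python3 -m pendant 'ROWS' [OPENING] [FORCE]. ROWS is text: rows parted by semicolons, each of 4 numbers parted by spaces: the shift along the tool's x, y, z in m, then the turn about the tool's z in rad. In form: x y z yaw; .... A call has 1 to 10 rows; each row shifts and turns the commanded pose from where the row before left it, along the tool's axes as they then stand; what a row does not reach is not made up. A row lasts 1/8 s, in which the tool goes at most 62.5 mm and 10.7 degrees, less where a joint would pass 70% of its speed; a pose out of reach is approached as far as the arm can. A call is refused whole if a number of a shift passes 0.0625 or a number of a turn 0.188, either way. A call with a gripper value outside its range is refused whole. OPENING is the opening, from 0 (shut) to 1 (fully open), set as the call begins (- or left out, the last holds). The fingers move at their own pace and stop on an object; FORCE is the grip in N (left out, the last holds). Time passes only in rows, so rows that do not move let the fingers close. It gives the time, the measured TCP pose, the force, the opening and the grip force at its end, in the units of the state.
- ctrl.sense(): the state, without advancing time (a new reading comes with each control period).
- viewer.capture(name): name is "side" or "top"; returns a dict with "color" (384x512x3 uint8, red, green, blue), "vertical_fov" (degrees; the focal length in pixels is half the picture's height over the tangent of half this angle, whatever the lens; pixels are square), "cx", "cy" (the principal point, pixels), "dist" ([k1, k2, p1, p2, k3] as OpenCV has them; the pictures are not rectified), "pose" (4x4, takes a point from camera to world coordinates). Camera axes: x right, y down, z forward; pixel columns grow to the right and rows downward; lengths in mm; the calibration is good to about 2 mm. A picture is of the moment at which its call begins. There is no depth.
- ctrl.finish_job(): hands the job in; it is judged then, once.
Trained networks look in the newest picture that a camera, given by its name, has taken for a name from the list of things; names that differ only in an ending like _2 or _b are one class to them, and where a whole thing is asked for, a point or a joint stands for the part that bears it (a point fixed in the world has none). Each returns a list of dicts, best first, with "p" (0 to 1); they miss things now and then, are a little off and sometimes report something else, mostly with a low value. They report only what shows in the picture. A call takes as long as a camera call.
- models.boxes_of(camera, query): "at" ([x, y, z] in mm, in world coordinates, good to about 4 mm: the middle of the surface that is visible of it).
The state is a dict: "time_s": time; "joints": joint angles; "dq": joint speeds; "tau": joint torques, N m; "eef_pos": TCP position; "ee_rot": TCP orientation; "force": force on the tool from outside, world axes, zero at the start; "wrist_torque": the same for the moment, N m; "grip_width": opening from 0.0 (shut) to 1.0 (fully open); "grip_force": force on a finger pad.
Only numpy, scipy, OpenCV 4.12 (cv2) and the standard library are available. Lean on these libraries where they do the work, as an engineer would, in place of code of your own. Each camera call takes 0.05 s, during which the arm holds its last target. There are 200 camera calls.

## Task

The barcode reader of the sample-tube station has been knocked off its aim. With the fingertips, press down a front corner pad of the spring-backed plate under the reader until the pointer on the front scale is in line with the steel index tab, and let go so that it stays there; then press the round test-read key on the base fully down and release it. Pick nothing up, keep off the reader, and leave the index tab, the tube in the well and everything else on the table where they are.

Things in the scene. Friction and masses are not known exactly. Their poses are not given: they have to be found in the camera images.
- station: Tube reading station, fixed: grey base 200 (x) x 410 (y) mm, top at z 24. Origin on the table under the tilt axis; x away from the robot at yaw 0, y left, z up; base spans y -225..+185. Left: well block with a tube at (22, 152); middle: tilt mount, its axis along x at z 144; right: the key. At x -83 an upright plate with a white fan scale (ticks each 5 deg) faces the robot, the pointer hangs before it.
- tilt (a joint): Tilt of the friction head and its pointer, rad, -0.40..0.40; 0 level, grows as the left end goes down (pointer tip swings right, to -y). Starts negative: left end too high. Friction of 0.45 N m (6.5 N at a pad) holds it where it is left; it moves only while a pad is pressed harder. Overshoot is undone by pressing the other front pad.
- cradle (a joint): Deflection of the spring-backed plate on the head, rad, axis and sign as tilt, +-0.08, spring 8 N m/rad, 0 when let go. Aluminium plate 136 (x) x 176 (y) x 6 mm on four coil springs, top 36 mm above the axis. A pressed pad first sinks about 4 mm (0.056 rad) on the springs before the pointer moves; let go, the plate springs back and the pointer stays.
- index (a joint): Position of the steel index tab on the scale, rad, same zero, sign and axis as tilt, so the pointer is on the tab when tilt = index. Stiff; to be left alone.
- key (a joint): Travel of the test-read key, m: 0 up, 0.005 fully down (needs 4 N; a spring raises it).
- pad_left (a point): Centre of the top of the left front press pad: black ribbed rubber disc, 25 mm across, 3 mm high, on the plate's left front corner (plate frame: x -52, y +71, 39 above the axis). Moves with the plate. Free above; the reader begins 45 mm behind it.
- pad_right (a point): Same for the right front press pad (y -71). Two like pads sit at the rear corners.
- pointer_tip (a point): Tip of the black pointer, 98 mm from the tilt axis, hanging below it in front of the scale (x -91.5 in the station's frame).
- index_tip (a point): Inward tooth of the index tab, a dark steel rider 10 mm wide with a brass screw on the rim of the scale, 99 mm from the tilt axis (x -89). Its y axis runs along the scale.
- key_top (a point): Centre of the top of the round test-read key, 24 mm across, grey, pressed straight down, in a black housing on the right front of the base (x -62, y -198 in the station's frame).
- reader: White barcode reader, 58 (x) x 87 (y) x 35 mm, fixed on top of the plate, its dark window looking left at the tube. Origin: centre of its underside, 22 mm behind the middle of the plate. Not to be touched.
- tube_1: Capped sample tube, 17 mm across, 87 long, loose, standing in the well (top 179 above the table). Origin: centre of its foot; z along the tube.
- test_kit_2: Bystander: green-ended small test-kit carton, 62x112x21, lying in front of the station (mm). Origin: centre of its underside.
- test_kit_1: Bystander: blue-ended small test-kit carton, 62x112x21, behind the station (mm). Origin: centre of its underside.
- timer: Bystander: countdown timer lying flat, 58x66x19, behind the station (mm). Origin: centre of its underside.
- label_roll: Bystander: roll of labels lying flat, 80 across, 50 high, on the right side of the table (mm). Origin: centre of its underside.
- swab_pouch_1: Bystander: flat sealed swab pouch, 34x185x6, on the left side of the table (mm). Origin: centre of its underside.
- swab_pouch_2: Bystander: second flat swab pouch, 34x185x6, beside the first (mm). Origin: centre of its underside.
- ir_thermometer: Bystander: forehead thermometer lying on its side, 134x151x40, on the right side of the table (mm). Origin: centre of its underside.

How it is judged:
By the outcome, as a careful person would: the job done as asked, in the order asked, and still so for the second after the job is handed in, with the robot touching nothing.
It also fails if it takes over 45 s, if anything falls off the work surface, if the arm or the gripper's body presses on something with over 40 N, if the wrist force passes 120 N, or if a joint passes its speed limit or range.

## Working session

There is one attempt and no reset: what is moved stays moved. The work goes in short steps, Python scripts to look and compute and a shell command to move; the robot and the scene stay as the last step left them, time stands still between calls to the robot, and variables do not carry over. Pictures are saved under pics/ and viewed, at most 10 in all, crops included, and the job is handed in when it is done.

```bash
mkdir -p pics; cat > h.py <<'E'
import numpy as np, cv2
from rig import ctrl, viewer, models
def cap(n):
    c=viewer.capture(n); im=c['color']; h,w=im.shape[:2]
    f=h/2/np.tan(np.radians(c['vertical_fov'])/2)
    K=np.array([[f,0,c['cx']],[0,f,c['cy']],[0,0,1.]])
    return im,K,np.array(c['dist'],float),np.array(c['pose'])
def proj(C,P):
    _,K,d,T=C; Ti=np.linalg.inv(T)
    return cv2.projectPoints(np.atleast_2d(np.array(P,float)),cv2.Rodrigues(Ti[:3,:3])[0],Ti[:3,3],K,d)[0][:,0]
def ray(C,uv):
    _,K,d,T=C
    p=cv2.undistortPoints(np.array(uv,float).reshape(-1,1,2),K,d)[:,0]
    return T[:3,3],(T[:3,:3]@np.c_[p,np.ones(len(p))].T).T
def atz(C,uv,z):
    o,r=ray(C,uv); return o+r*((z-o[2])/r[:,2])[:,None]
E
python3 - <<'E'
from h import *
for n in('side','top'):
    C=cap(n); cv2.imwrite(f'pics/{n}0.png',C[0][...,::-1]); print(n,C[3].round(2).tolist(),C[1][0,0])
    for q in('station','pad_left','pad_right','pointer_tip','index_tip','key_top','reader','tube_1'):
        print(q,[(np.round(b['at'],1).tolist(),round(b['p'],2)) for b in models.boxes_of(n,q)[:3]])
s=ctrl.sense();print(s['time_s'],s['ee_rot'],s['eef_pos'],ctrl.grasp_offset)
E
```

```text
side [[-0.85, -0.4, 0.35, -41.67], [-0.53, 0.64, -0.55, 1034.35], [-0.01, -0.66, -0.75, 1540.37], [0.0, 0.0, 0.0, 1.0]] 460.31266268616935
station [([514.6, 14.8, 26.0], 0.79)]
pad_left [([535.5, -8.3, 192.5], 0.84)]
pad_right [([529.3, -9.1, 196.0], 0.76), ([445.1, 399.9, 5.4], 0.46)]
pointer_tip [([529.0, -5.3, 194.6], 0.7), ([555.0, -18.7, 213.9], 0.45)]
index_tip [([515.4, 11.5, 22.1], 0.64)]
key_top [([449.1, -413.6, 51.4], 0.54)]
reader [([550.0, -16.0, 210.2], 0.73)]
tube_1 [([529.8, 134.2, 169.6], 0.5)]
top [[0.07, -0.97, 0.21, 327.23], [-1.0, -0.07, 0.01, 10.91], [0.0, -0.21, -0.98, 1348.33], [0.0, 0.0, 0.0, 1.0]] 365.55700875246083
station [([525.2, -29.9, 23.7], 0.92)]
pad_left [([534.3, -29.9, 190.6], 0.88), ([680.2, 60.5, 16.8], 0.15)]
pad_right [([534.5, -24.6, 197.8], 0.83)]
pointer_tip [([534.5, -24.6, 192.8], 0.7)]
index_tip [([535.4, -24.9, 191.7], 0.5)]
key_top []
reader [([471.5, 443.7, 3.0], 0.69), ([556.1, -26.2, 206.4], 0.68)]
tube_1 []
0.9 [1.40584362e-06 9.90369746e-01 1.38447700e-01 2.14030509e-05] [ 143.97372611 -504.88566093  231.29280034] 18.700000000000003
```

View pics/side0.png

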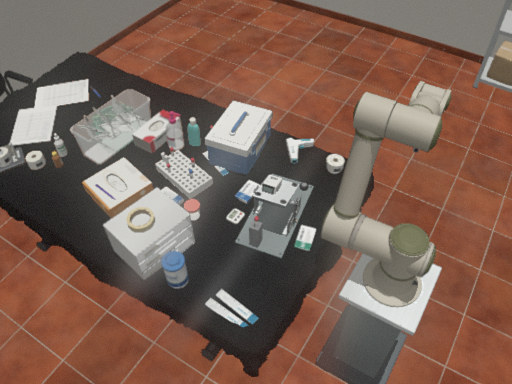

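View pics/top0.png

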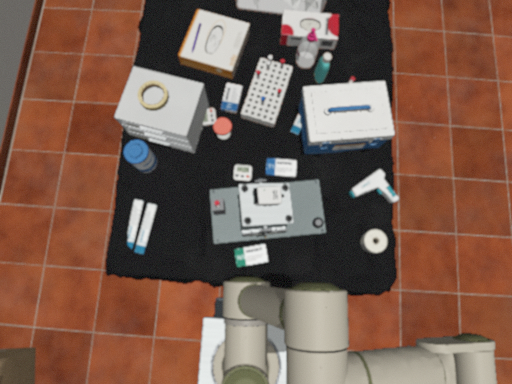

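```bash
python3 - <<'E'
from h import *
a=cap('side')[0][160:265,225:325,::-1]; b=cap('top')[0][170:275,200:335,::-1]
cv2.imwrite('pics/sc.png',cv2.resize(a,None,fx=5.6,fy=5.6,interpolation=cv2.INTER_CUBIC))
cv2.imwrite('pics/tc.png',cv2.resize(b,None,fx=5.6,fy=5.6,interpolation=cv2.INTER_CUBIC))
E
```

```text
(no output)
```

View pics/sc.png

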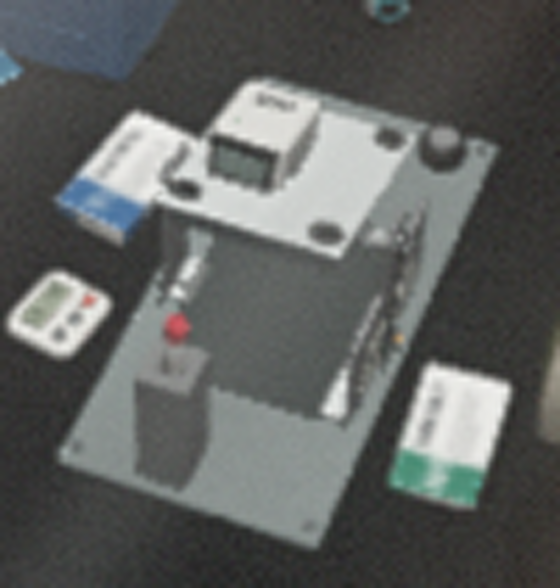

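View pics/tc.png

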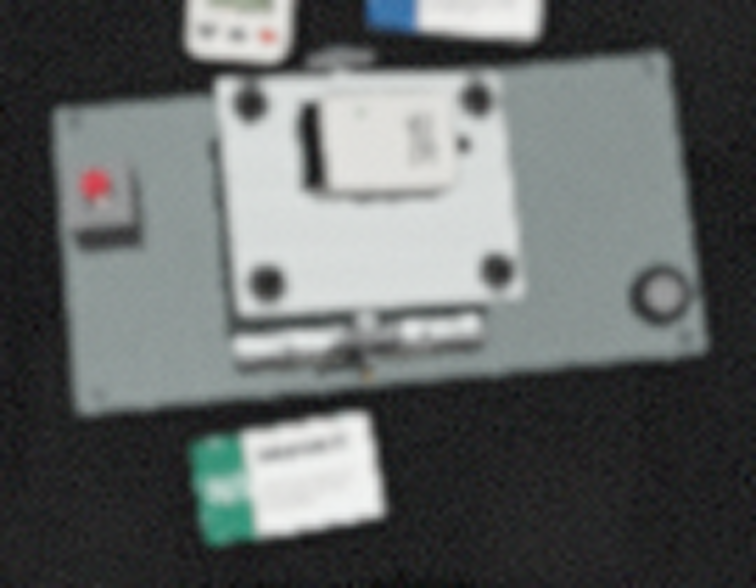

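```bash
cat > fit.py <<'E'
from h import *
from scipy.optimize import least_squares
def full(n,o): return (np.array(list(o))+.5)/5.6-.5
S0=(225,160);T0=(200,170)
sp={'LF':(318,548),'LR':(60,460),'RF':(497,148),'RR':(264,80),'pLF':(327,233),'pLR':(185,188),'pRF':(390,137),'key':(443,134),'cLF':(345,258),'cRF':(420,133)}
tp={'LF':(78,413),'LR':(53,103),'RF':(708,352),'RR':(668,50),'pLF':(267,284),'pLR':(250,104),'pRF':(497,270),'pRR':(477,99),'key':(661,293)}
def local(k,t,kz):
    b={'LF':(-100,185,24),'LR':(100,185,24),'RF':(-100,-225,24),'RR':(100,-225,24),'key':(-62,-198,kz)}
    if k in b: return np.array(b[k],float)
    x,y,h={'pLF':(-52,71,39),'pLR':(52,71,39),'pRF':(-52,-71,39),'pRR':(52,-71,39),'cLF':(-68,88,36),'cRF':(-68,-88,36)}[k]
    c,s=np.cos(t),np.sin(t)   # left(+y) down for t>0
    return np.array([x,c*y+s*h,144-s*y+c*h])
def world(q,p):
    c,s=np.cos(p[2]),np.sin(p[2]); return np.array([p[0]+c*q[0]-s*q[1],p[1]+s*q[0]+c*q[1],q[2]])
def fit(CS,CT):
    def res(p,v=False):
        r=[]
        for C,d,o,sh in((CS,sp,S0,p[5:7]),(CT,tp,T0,p[7:9])):
            uv=np.array([(np.array(d[k])+.5)/5.6-.5+o for k in d])
            e=proj(C,[world(local(k,p[3],p[4]),p) for k in d])+sh-uv
            if v:print({k:x.round(2).tolist() for k,x in zip(d,e)})
            r.append(e.ravel())
        return np.r_[np.concatenate(r),p[5:]/.7,(p[4]-45)/10]
    s=least_squares(res,[540,-30,0.07,-.15,45,0,0,0,0],loss='soft_l1',f_scale=.5)
    J=np.linalg.inv(s.jac.T@s.jac); print(s.x.round(4),(np.sqrt(np.diag(J))*.3).round(4)); res(s.x,True)
    return s.x
E
python3 - <<'E'
from fit import *
import pickle
A=[]
for n in('side','top'):
    L=[cap(n) for _ in range(8)]
    A.append((np.mean([l[0].astype(float) for l in L],0),)+L[0][1:])
pickle.dump(A,open('A.pkl','wb'))
p=fit(*A); np.save('p.npy',p)
for k in('pLF','pRF','key'):print(k,world(local(k,p[3],p[4]),p))
# index screw: search angle t for each radius
us=(np.array([398,338])+.5)/5.6-.5+S0-p[5:7]; ut=(np.array([369,373])+.5)/5.6-.5+T0-p[7:9]
def P(t,r,x): return world(np.array([x,-r*np.sin(t),144-r*np.cos(t)]),p)
f=lambda q:np.r_[proj(A[0],P(*q))[0]-us,proj(A[1],P(*q))[0]-ut,(q[1]-105)/20,(q[2]+89)/8]
s=least_squares(f,[0,105,-89]);print(s.x,s.fun)
print('tip proj',[proj(A[0],P(t,98,-91.5)).round(1).tolist() for t in(-.3,-.2,-.1,0,.1,.2)])
ims=[]
for C,(u,v,w,h) in zip(A,((276,190,30,50),(235,215,60,30))):
    ims.append(cv2.resize(C[0][v:v+h,u:u+w].astype(np.uint8)[...,::-1],None,fx=11,fy=11,interpolation=cv2.INTER_CUBIC))
H=max(i.shape[0] for i in ims);pad=[cv2.copyMakeBorder(i,0,H-i.shape[0],0,0,0) for i in ims]
cv2.imwrite('pics/z.png',cv2.resize(np.hstack(pad),None,fx=.8,fy=.8))
E
```

```text
[ 5.362929e+02 -2.051760e+01  1.647000e-01 -2.946000e-01  4.606400e+01
  1.453000e-01  3.860000e-02 -5.850000e-02 -1.544000e-01] [0.6991 0.7195 0.002  0.0079 1.974  0.1702 0.1476 0.1857 0.195 ]
{'LF': [-0.06, 0.03], 'LR': [-0.66, -0.23], 'RF': [0.35, -0.58], 'RR': [0.02, -0.82], 'pLF': [0.08, 0.11], 'pLR': [0.16, 0.33], 'pRF': [0.11, 0.09], 'key': [0.31, 0.33], 'cLF': [-0.72, -0.26], 'cRF': [-0.4, 0.61]}
{'LF': [-0.31, 0.04], 'LR': [-0.0, 1.29], 'RF': [0.05, -0.29], 'RR': [-0.34, 0.32], 'pLF': [-0.04, -0.0], 'pLR': [-0.12, 0.07], 'pRF': [0.28, 0.08], 'pRR': [0.11, -0.25], 'key': [0.79, -0.16]}
pLF [475.71243893  26.80375951 201.93696922]
pRF [ 497.9958579  -107.23773366  160.70194348]
key [ 507.6027282  -226.00452699   46.06404053]
[ 3.66066163e-02  1.09801069e+02 -9.25712606e+01] [ 0.11092995 -0.03136954 -0.08083535 -0.27427303  0.24005344 -0.44640757]
tip proj [[[292.9, 223.3]], [[293.7, 221.9]], [[294.4, 220.4]], [[295.2, 218.8]], [[296.0, 217.0]], [[296.8, 215.0]]]
```

View pics/z.png

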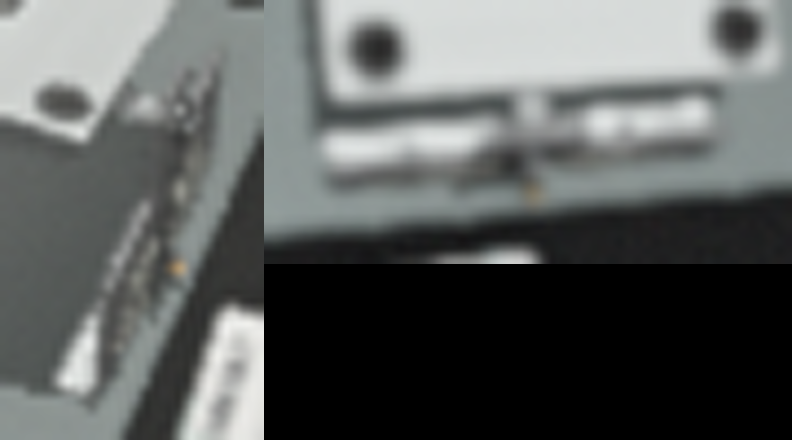

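```bash
cat > idx.py <<'E'
from fit import *
import fit as F
def cen(im,uv,sgn,half=4):
    u,v=np.round(uv).astype(int); w=im[v-half:v+half+1,u-half:u+half+1]
    w=sgn*w; w=np.clip(w-np.percentile(w,50),0,None); w[w<.35*w.max()]=0
    yy,xx=np.mgrid[-half:half+1,-half:half+1]; return np.array([u+(w*xx).sum()/w.sum(),v+(w*yy).sum()/w.sum()])
def brass(im,uv):
    return cen(im[...,0]-im[...,2],uv,1,3)
def tocrop(uv,o): return tuple((uv-o+.5)*5.6-.5)
def refine(A):
    for C,d,o in((A[0],F.sp,S0),(A[1],F.tp,T0)):
        g=C[0].mean(2)
        for k in d:
            if k[0]=='p':
                uv=(np.array(d[k])+.5)/5.6-.5+o; n=cen(g,uv,-1); print(k,(n-uv).round(2),end=' ')
                d[k]=tocrop(n,o)
    print()
def P(p,t,r,x): return world(np.array([x,-r*np.sin(t),144-r*np.cos(t)]),p)
E
python3 - <<'E'
from idx import *
import pickle
A=pickle.load(open('A.pkl','rb')); refine(A)
F.tp.pop('LR')
p=fit(*A); np.save('p.npy',p)
us=brass(A[0][0],(295.7,220)); ut=brass(A[1][0],(265.4,236.2)); print(us,ut)
us=us-p[5:7];ut=ut-p[7:9]
for r,x in((103,-93),(107,-91),(107,-95),(111,-93)):
    f=lambda q:np.r_[proj(A[0],P(p,q[0],r,x))[0]-us,proj(A[1],P(p,q[0],r,x))[0]-ut]
    s=least_squares(f,[0]);print(r,x,s.x,s.fun.round(2))
f=lambda q:np.r_[proj(A[0],P(p,*q))[0]-us,proj(A[1],P(p,*q))[0]-ut]
s=least_squares(f,[0,105,-89]);print(s.x,s.fun.round(2))
for k in('pLF','pRF','key'):print(k,world(local(k,p[3],p[4]),p))
E
```

```text
pLF [-0.16  1.18] pLR [-0.49 -0.05] pRF [ 0.7  -1.24] pLF [-0.01 -0.1 ] pLR [-0.02 -0.46] pRF [0.07 0.13] pRR [ 0.03 -0.1 ] 
[ 5.36359e+02 -2.08269e+01  1.65000e-01 -2.80500e-01  4.58565e+01
  1.57200e-01  4.59000e-02 -5.63000e-02 -1.25000e-01] [0.7077 0.7424 0.002  0.0092 1.9595 0.1732 0.1535 0.1878 0.1922]
{'LF': [-0.01, -0.03], 'LR': [-0.62, -0.27], 'RF': [0.37, -0.63], 'RR': [0.04, -0.86], 'pLF': [0.2, -0.83], 'pLR': [0.61, 0.62], 'pRF': [-0.56, 1.14], 'key': [0.33, 0.31], 'cLF': [-0.77, 0.02], 'cRF': [-0.35, 0.36]}
{'LF': [-0.21, 0.07], 'RF': [0.14, -0.29], 'RR': [-0.27, 0.33], 'pLF': [-0.18, 0.18], 'pLR': [-0.25, 0.63], 'pRF': [0.28, -0.08], 'pRR': [0.13, -0.2], 'key': [0.87, -0.15]}
[295.6056338 220.       ] [265.16326531 236.47321429]
103 -93 [0.00856233] [ 0.15 -0.55 -0.45 -0.49]
107 -91 [0.01928] [-0.27 -0.31 -0.22 -0.99]
107 -95 [0.01743019] [ 0.62  0.01 -0.16  0.14]
111 -93 [0.02752943] [ 0.2   0.25  0.06 -0.36]
[ 2.22645270e-02  1.08772480e+02 -9.35026481e+01] [ 0.3   0.07 -0.07 -0.26]
pLF [475.63362793  27.28349835 201.12977374]
pRF [ 498.04234692 -107.31505232  161.82227484]
key [ 507.71741748 -226.32061127   45.8565288 ]
```

```bash
python3 -m pendant '0.02 -0.018 -0.003 0; 0.038 -0.035 -0.003 0; 0.038 -0.035 -0.003 0; 0.038 -0.035 -0.003 0; 0.038 -0.035 -0.003 0; 0.038 -0.035 -0.003 0; 0.038 -0.035 -0.003 0; 0.038 -0.035 -0.003 0; 0.038 -0.035 -0.003 0; 0.038 -0.035 -0.003 0' 0 20
```

```text
time_s: 3.05
eef_pos: [401.4, -83.8, 261.6]
ee_rot: [0.0, 0.99, 0.138, 0.0]
force: [2.1, -0.9, -0.1]
grip_width: 0.003
grip_force: 0.0
```

```bash
python3 -m pendant '0.034 -0.0288 0 0; 0.034 -0.0288 0 0; 0.034 -0.0288 0 0; 0 0 -0.00 0; 0 0 0.02 0; 0 0 0.02 0; 0 0 0 0;0 0 0 0'; python3 - <<'E'
from h import *
b=[]
for n,(u,v,w,h) in (('side',(240,155,70,80)),('top',(200,150,100,80))):
    im=cap(n)[0][v:v+h,u:u+w]; b.append(cv2.resize(im[...,::-1],None,fx=4.6,fy=4.6,interpolation=cv2.INTER_CUBIC))
cv2.imwrite('pics/c1.png',np.hstack(b))
E
```

```text
time_s: 4.05
eef_pos: [475.4, 25.3, 222.2]
ee_rot: [0.0, 0.99, 0.138, 0.001]
force: [-0.2, -0.2, 0.1]
grip_width: 0.003
grip_force: 0.0
```

View pics/c1.png

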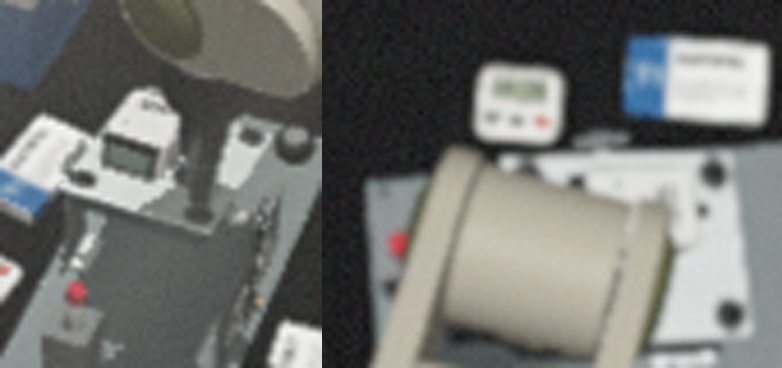

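```bash
python3 -m pendant '0 0 0.007 0;0 0 0.006 0; 0 0 0.003 0; 0 0 0 0'|grep -E 'eef|force:'; for i in 1; do :; done; python3 -m pendant '0 0 0.002 0; 0 0 0 0'|grep -E 'eef|force:'; python3 -m pendant '0 0 0.002 0; 0 0 0 0'|grep -E 'eef|force:'
```

```text
eef_pos: [475.1, 25.7, 205.1]
force: [-0.4, 0.7, -0.5]
grip_force: 0.0
eef_pos: [475.3, 25.7, 203.5]
force: [0.8, 0.4, 1.7]
grip_force: 1.0
eef_pos: [475.4, 25.7, 201.7]
force: [-1.3, 0.5, 4.3]
grip_force: 2.5
```

```bash
python3 -m pendant '0.0002 -0.002 0.002 0;0.0002 -0.0015 0.002 0;0.0002 -0.0015 0.002 0;0.0002 -0.0015 0.002 0; 0.0002 -0.0015 0.002 0; 0 -0.001 0.002 0; 0 -0.001 0.002 0; 0 0 0 0'|grep -E 'time|eef|force:'
```

```text
time_s: 6.15
eef_pos: [473.8, 35.9, 188.0]
force: [-0.4, 1.3, 6.9]
grip_force: 3.7
```

```bash
python3 -m pendant '0 -0.001 0.002 0;0 -0.001 0.002 0;0 -0.001 0.002 0;0 -0.001 0.002 0; 0 0 0 0; 0 0 0 0'|grep -E 'time|eef|force:'; python3 -m pendant '0 0 -0.006 0;0 0 -0.03 0;0 0 -0.03 0; 0 0.04 0 0; 0 0.05 0 0; 0 0.05 0 0;-0.05 0.05 0 0;-0.05 0.03 0 0; -0.05 0 0 0; 0 0 0 0'
```

```text
time_s: 6.9
eef_pos: [473.0, 39.9, 180.3]
force: [0.6, 5.4, 9.0]
grip_force: 4.4
time_s: 8.15
eef_pos: [390.3, -206.9, 245.3]
ee_rot: [-0.0, 0.991, 0.137, -0.0]
force: [0.0, -0.8, 0.4]
grip_width: -0.004
grip_force: 0.0
```

```bash
python3 - <<'E'
from idx import *
import pickle
A=[]
for n in('side','top'):
    L=[cap(n) for _ in range(8)]
    A.append((np.mean([l[0].astype(float) for l in L],0),)+L[0][1:])
pickle.dump(A,open('B.pkl','wb'))
b=[]
for C,(u,v,w,h) in zip(A,((250,172,60,75),(232,175,70,75))):
    b.append(cv2.resize(C[0][v:v+h,u:u+w].astype(np.uint8)[...,::-1],None,fx=6,fy=6,interpolation=cv2.INTER_CUBIC))
cv2.imwrite('pics/d.png',np.hstack(b))
E
```

```text
(no output)
```

View pics/d.png

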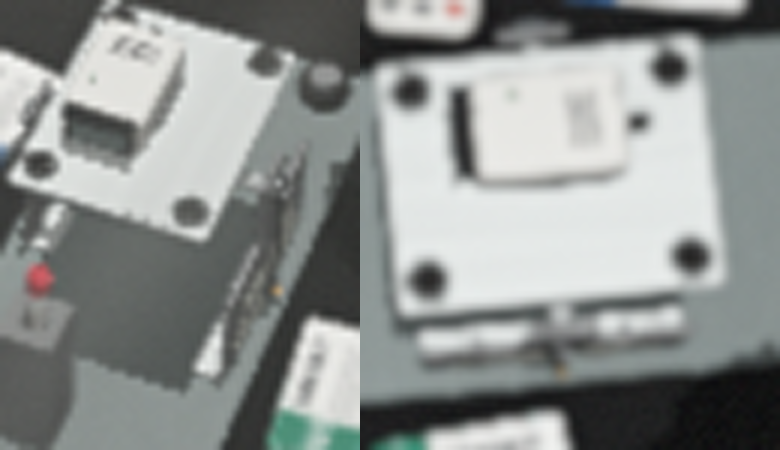

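```bash
cat > big.py <<'E'
from idx import *
import pickle
A=pickle.load(open('A.pkl','rb'));B=pickle.load(open('B.pkl','rb'))
u56=lambda d,o:{k:(np.array(v)+.5)/5.6-.5+o for k,v in d.items()}
sA=u56({**sp},S0); tA=u56({**tp,'tube':(96,185)},T0)
six=lambda d,o:{k:(np.array(v)+.5)/6-.5+o for k,v in d.items()}
sB=six({'pLF':(190,210),'pLR':(40,163),'pRF':(265,63),'cLF':(205,240)},(250,172))
tB=six({'pLF':(69,280),'pLR':(51,91),'pRF':(331,256),'pRR':(310,68),'eL':(58,350),'eR':(325,320)},(232,175))
for C,d,h in((A[0],sA,3),(A[1],tA,4),(B[0],sB,3),(B[1],tB,4)):
    g=C[0].mean(2)
    for k in d:
        if k[0]=='p' and (h==4 or k=='x'):
            d[k]=cen(g,d[k],-1,h-1)
        if k=='key' and h==4: n=cen(g,d[k],1,3); print('key',n-d[k]); d[k]=n
def loc(k,t,p):
    if k=='tube': return np.array([22,152,176.])
    if k in('eL','eR'): return np.array([-83,p[10]*(1 if k=='eL' else -1),p[11]])
    return local(k,t,p[4])
# p: x y yaw tA kz sS(2) sT(2) tB w z
def res(p,v=False):
    r=[]
    for C,d,sh,t in((A[0],sA,p[5:7],p[3]),(A[1],tA,p[7:9],p[3]),(B[0],sB,p[5:7],p[9]),(B[1],tB,p[7:9],p[9])):
        e=proj(C,[world(loc(k,t,p),p) for k in d])+sh-np.array(list(d.values()))
        if v:print({k:x.round(2).tolist() for k,x in zip(d,e)})
        r.append(e.ravel()*2)
    return np.r_[np.concatenate(r),p[5:9]/.7,(p[4]-45)/10,(p[11]-120)/40]
s=least_squares(res,[536,-20,.165,-.29,45,0,0,0,0,-.02,70,120],loss='soft_l1')
p=s.x;print(p.round(4),'\n',np.sqrt(np.diag(np.linalg.inv(s.jac.T@s.jac))).round(4));res(p,True)
np.save('p.npy',p)
for C in((A,B)):
    us=brass(C[0][0],(295.7,220))-p[5:7]; ut=brass(C[1][0],(265.4,236.2))-p[7:9]
    f=lambda q:np.r_[proj(A[0],P(p,*q))[0]-us,proj(A[1],P(p,*q))[0]-ut,(q[1]-106)/10,(q[2]+93)/5]
    s=least_squares(f,[0,105,-89]);print(us,ut,s.x,s.fun.round(2))
E
python3 big.py
```

```text
key [0.41665747 0.10209207]
[ 5.364614e+02 -2.033650e+01  1.639000e-01 -3.008000e-01  4.702080e+01
  1.140000e-01  5.860000e-02 -9.600000e-02 -1.509000e-01 -2.560000e-02
  7.634070e+01  1.257855e+02] 
 [1.88990e+00 2.02530e+00 3.00000e-03 1.35000e-02 3.51800e+00 4.64800e-01
 4.00200e-01 5.79100e-01 5.54900e-01 1.47000e-02 4.88580e+00 1.48538e+01]
{'LF': [-0.19, 0.07], 'LR': [-0.78, -0.22], 'RF': [0.3, -0.53], 'RR': [-0.02, -0.79], 'pLF': [0.0, 0.02], 'pLR': [0.09, 0.23], 'pRF': [0.03, 0.2], 'key': [0.27, 0.23], 'cLF': [-0.8, -0.37], 'cRF': [-0.48, 0.75]}
{'LF': [-0.42, -0.04], 'LR': [-0.06, 1.2], 'RF': [-0.06, -0.28], 'RR': [-0.4, 0.32], 'pLF': [-0.18, 0.12], 'pLR': [-0.28, 0.08], 'pRF': [0.08, -0.01], 'pRR': [0.14, -0.14], 'key': [0.33, -0.3], 'tube': [-0.88, -1.04]}
{'pLF': [0.3, 0.14], 'pLR': [0.12, 0.08], 'pRF': [0.2, -0.09], 'cLF': [0.15, 0.03]}
{'pLF': [0.03, -0.07], 'pLR': [0.01, 0.01], 'pRF': [0.13, -0.15], 'pRR': [0.05, 0.07], 'eL': [0.99, 0.04], 'eR': [1.9, 0.59]}
[295.49162976 219.94143396] [265.259279   236.62409877] [ 2.62392431e-02  1.07700767e+02 -9.37157337e+01] [ 0.27 -0.05 -0.14 -0.29  0.17 -0.14]
[295.4903774  219.94143396] [265.25110054 236.59257183] [ 2.61201117e-02  1.07690148e+02 -9.36640615e+01] [ 0.26 -0.05 -0.14 -0.28  0.17 -0.13]
```

```bash
python3 - <<'E'
from idx import *
import pickle
A=pickle.load(open('A.pkl','rb'));B=pickle.load(open('B.pkl','rb'));p=np.load('p.npy')
rows=[]
for i,(u,v,w,h,sh) in enumerate(((280,200,24,30,p[5:7]),(248,222,32,20,p[7:9]))):
    cr=lambda C:C[i][0][v:v+h,u:u+w][...,::-1]
    D=np.clip(128+1.5*(cr(B)-cr(A)),0,255); sc=10 if i==0 else 8
    t=[]
    for X in(cr(A),cr(B),D):
        X=cv2.resize(np.clip(X*(1 if X is D else 1.3),0,255).astype(np.uint8),None,fx=sc,fy=sc,interpolation=cv2.INTER_CUBIC)
        for tt,c in((-.3,(0,0,255)),(-.026,(255,0,0)),(.03,(0,255,0))):
            for r in (60,98):
                q=(proj(A[i],P(p,tt,r,-91.5))[0]+sh-(u,v)+.5)*sc; cv2.circle(X,tuple(int(a) for a in q),2,c,-1)
        t.append(X)
    rows.append(np.hstack(t))
W=max(r.shape[1] for r in rows)
cv2.imwrite('pics/diff.png',np.vstack([cv2.copyMakeBorder(r,0,0,0,W-r.shape[1],0) for r in rows]))
E
```

```text
(no output)
```

View pics/diff.png

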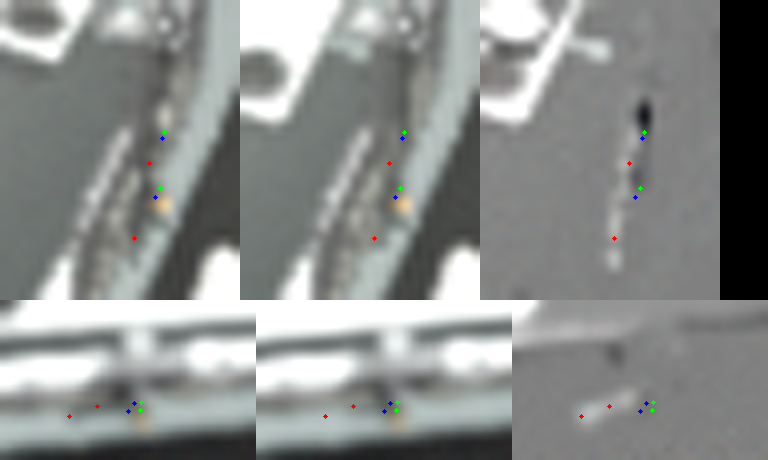

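```bash
python3 -m pendant '0.04 -0.025 0 0;0.045 -0.025 0 0;0.046 -0.024 0 0;0 0 0.02 0;0 0 0.02 0;0 0 0.013 0;0 0 0 0; 0 0 0 0'|grep -E 'eef|force:'; for i in 1; do python3 -m pendant '0 0 0.003 0; 0 0 0 0'|grep -E 'eef|force:'; python3 -m pendant '0 0 0.002 0; 0 0 0 0;0 0 0 0'|grep -E 'eef|force:'; done
```

```text
eef_pos: [498.3, -99.3, 193.1]
force: [-0.5, -0.6, -0.4]
grip_force: 0.0
eef_pos: [498.0, -99.1, 189.4]
force: [-0.5, -0.7, -0.3]
grip_force: 0.0
eef_pos: [498.1, -99.0, 187.3]
force: [0.3, 0.6, -0.5]
grip_force: 0.0
```

```bash
python3 -m pendant '0 0 0.002 0; 0 0 0 0;0 0 0 0'|grep -E 'eef|force:'; python3 -m pendant '0 0 0.001 0; 0 0 0 0;0 0 0 0'|grep -E 'eef|force:'; python3 -m pendant '0 0 0.001 0; 0 0 0 0;0 0 0 0'|grep -E 'eef|force:'
```

```text
eef_pos: [498.0, -99.0, 185.3]
force: [0.1, 1.0, -0.3]
grip_force: 0.0
eef_pos: [498.0, -99.0, 184.3]
force: [-0.6, -0.3, -0.0]
grip_force: 0.0
eef_pos: [498.0, -99.0, 183.3]
force: [0.3, 0.1, 0.4]
grip_force: 0.0
```

```bash
for i in 1 ; do python3 -m pendant '0 0 0.001 0; 0 0 0 0;0 0 0 0'|grep -E 'eef|force:'; python3 -m pendant '0 0 0.001 0; 0 0 0 0;0 0 0 0'|grep -E 'eef|force:';  python3 -m pendant '0 0 0.0005 0; 0 0 0 0;0 0 0 0'|grep -E 'eef|force:'; done
```

```text
eef_pos: [498.0, -99.0, 182.3]
force: [-0.8, -0.2, 0.4]
grip_force: 0.0
eef_pos: [498.1, -99.2, 181.5]
force: [-0.3, -1.3, 1.4]
grip_force: 1.0
eef_pos: [498.2, -99.2, 181.0]
force: [-1.0, -3.1, 2.4]
grip_force: 1.9
```

```bash
python3 -m pendant '0 0 -0.03 0;0.0 -0.03 0 0;0.0047 -0.037 0 0;0.0047 -0.037 0 0;0.0047 -0.0367 0 0; 0 0 0.015 0;0 0 0.009 0;0 0 0 0'|grep -E 'eef|force:'; python3 -m pendant '0 0 0.001 0; 0 0 0 0;0 0 0 0'|grep -E 'eef|force:';  python3 -m pendant '0 0 0.001 0; 0 0 0 0;0 0 0 0'|grep -E 'eef|force:'
```

```text
eef_pos: [472.7, 39.5, 185.8]
force: [0.2, 1.5, 1.3]
grip_force: 0.0
eef_pos: [473.1, 40.0, 186.0]
force: [-0.4, -0.2, -0.2]
grip_force: 0.0
eef_pos: [473.0, 40.2, 184.8]
force: [-0.1, 0.9, 0.6]
grip_force: 0.0
```

```bash
for i in 1 ; do python3 -m pendant '0 0 0.001 0; 0 0 0 0;0 0 0 0'|grep -E 'eef|force:'; python3 -m pendant '0 0 0.001 0; 0 0 0 0;0 0 0 0'|grep -E 'eef|force:'; done
```

```text
eef_pos: [473.1, 40.2, 183.9]
force: [-0.4, -0.2, 0.2]
grip_force: 0.3
eef_pos: [473.1, 40.3, 182.9]
force: [0.3, 1.9, 3.4]
grip_force: 1.5
```

```bash
sed -e "s/,(p\[11\]-120)\/40\]/,(p[11]-120)\/40,(p[9]+.015)\/.003*3]/" -e "s/,'eL':(58,350),'eR':(325,320)//" big.py > big2.py; python3 big2.py | grep -v "^{"; python3 - <<'E'
from idx import *
import pickle
p=np.load('p.npy');B=pickle.load(open('B.pkl','rb'))
us=np.array([295.49+.114,219.94+.06])-p[5:7]; ut=np.array([265.255-.096,236.6-.15])-p[7:9]
for w in('side','top'):
    for r,x in((105,-93),(109,-93),(107,-96)):
        i=0 if w=='side' else 1; u=(us,ut)[i]
        f=lambda q:proj(B[i],P(p,q[0],r,x))[0]-u
        s=least_squares(f,[0]);print(w,r,x,s.x.round(4),s.fun.round(2))
E
```

```text
key [0.41665747 0.10209207]
side 105 -93 [0.0017] [-0.07 -0.03]
side 109 -93 [0.0281] [0.11 0.05]
side 107 -96 [0.0113] [0.67 0.3 ]
top 105 -93 [0.0293] [-0.05 -0.54]
top 109 -93 [0.0301] [-0.05 -0.45]
top 107 -96 [0.0296] [0.03 0.34]Traceback (most recent call last):
  File "big2.py", line 28, in <module>
    p=s.x;print(p.round(4),'\n',np.sqrt(np.diag(np.linalg.inv(s.jac.T@s.jac))).round(4));res(p,True)
                                                ~~~~~~~~~~~~~^^^^^^^^^^^^^^^
    ainv = _umath_linalg.inv(a, signature=signature)
    raise LinAlgError("Singular matrix")
numpy.linalg.LinAlgError: Singular matrix
```

```bash
sed -i -e "s/(p\[9\]+.015)\/.003\*3\]/(p[9]+.015)\/.003*3,(p[10]-70)\/10]/" big2.py; python3 big2.py;  python3 - <<'E'
from idx import *
import pickle
p=np.load('p.npy');B=pickle.load(open('B.pkl','rb'))
ut=np.array([265.255-.096,236.6-.15])-p[7:9]
f=lambda q:proj(B[1],P(p,q[0],107.5,-94))[0]-ut
s=least_squares(f,[0]);print(s.x.round(4),s.fun.round(2))
E
```

```text
key [0.41665747 0.10209207]
[ 5.365327e+02 -2.093690e+01  1.643000e-01 -2.964000e-01  4.652610e+01
  7.560000e-02  9.120000e-02 -1.328000e-01 -1.074000e-01 -1.500000e-02
  7.000000e+01  1.200000e+02] 
 [1.8653e+00 1.9773e+00 3.0000e-03 1.2600e-02 3.5332e+00 4.6010e-01
 4.0350e-01 5.7760e-01 5.4780e-01 1.0000e-03 1.0000e+01 4.0000e+01]
{'LF': [-0.15, -0.02], 'LR': [-0.74, -0.29], 'RF': [0.3, -0.6], 'RR': [-0.02, -0.85], 'pLF': [0.01, 0.03], 'pLR': [0.1, 0.25], 'pRF': [0.04, 0.08], 'key': [0.26, 0.24], 'cLF': [-0.79, -0.34], 'cRF': [-0.46, 0.61]}
{'LF': [-0.27, 0.01], 'LR': [0.05, 1.26], 'RF': [0.08, -0.27], 'RR': [-0.29, 0.34], 'pLF': [-0.1, 0.18], 'pLR': [-0.22, 0.14], 'pRF': [0.22, -0.0], 'pRR': [0.27, -0.13], 'key': [0.44, -0.27], 'tube': [-0.73, -0.99]}
{'pLF': [0.29, 0.26], 'pLR': [0.12, 0.21], 'pRF': [0.19, -0.22], 'cLF': [0.14, 0.17]}
{'pLF': [0.06, 0.02], 'pLR': [0.03, 0.11], 'pRF': [0.19, -0.14], 'pRR': [0.09, 0.06]}
[295.53007152 219.90876096] [265.29605489 236.58058456] [ 2.18542596e-02  1.07652144e+02 -9.36658424e+01] [ 0.24 -0.06 -0.13 -0.26  0.17 -0.13]
[295.52881916 219.90876096] [265.28787643 236.54905762] [ 2.17347827e-02  1.07641551e+02 -9.36141677e+01] [ 0.23 -0.06 -0.13 -0.24  0.16 -0.12]
[0.0252] [-0.02 -0.16]
```

```bash
python3 -m pendant '0 -0.0005 0.001 0; 0 -0.0005 0.001 0;0 -0.0005 0.001 0;0 0 0.001 0; 0 0 0 0; 0 0 0 0'|grep -E 'eef|force:';python3 -m pendant '0 0 0.001 0; 0 0 0 0; 0 0 0 0'|grep -E 'eef|force:'
```

```text
eef_pos: [472.8, 42.0, 179.4]
force: [-0.8, 5.3, 8.6]
grip_force: 4.4
eef_pos: [472.7, 42.3, 178.5]
force: [-2.7, 6.0, 10.0]
grip_force: 5.0
```

```bash
python3 -m pendant '0 0 0.001 0; 0 0 0 0; 0 0 0 0'|grep -E 'eef|force:'; python3 -m pendant '0 0 -0.006 0;0 0 -0.01 0;0 0 -0.03 0; 0 0.04 0 0; 0 0.05 0 0; 0 0.05 0 0;-0.05 0.05 0 0;-0.05 0.03 0 0; -0.05 0 0 0; 0 0 0 0'|grep -E 'time|eef|force:'
cat > look.py <<'E'
from idx import *
import pickle,sys
A=[]
for n in('side','top'):
    L=[cap(n) for _ in range(8)]
    A.append((np.mean([l[0].astype(float) for l in L],0),)+L[0][1:])
pickle.dump(A,open('C.pkl','wb'))
B=pickle.load(open('B.pkl','rb'));p=np.load('p.npy')
# pad shifts B->C by centroid
ks={'pLF':0,'pLR':0,'pRF':0}
for i,names in((0,('pLF','pLR','pRF')),(1,('pLF','pLR','pRF','pRR'))):
    sh=(p[5:7],p[7:9])[i]
    for k in names:
        c0=proj(A[i],world(local(k,-.015,p[4]),p))[0]+sh
        m=[cv2.phaseCorrelate(*[np.ascontiguousarray(X[i][0].mean(2)[int(c0[1])-6:int(c0[1])+7,int(c0[0])-6:int(c0[0])+7]) for X in(B,A)],cv2.createHanningWindow((13,13),cv2.CV_64F))[0]][0]
        pr=[(proj(A[i],world(local(k,t,p[4]),p))[0]+sh-c0).round(2).tolist() for t in(.01,.025,.04)]
        print(i,k,np.round(m,2),pr)
E
python3 look.py
```

```text
eef_pos: [472.7, 42.6, 177.5]
force: [-1.3, 8.5, 9.6]
grip_force: 5.6
time_s: 18.08
eef_pos: [390.7, -204.9, 223.1]
force: [0.8, -0.0, 0.8]
grip_force: 0.0
0 pLF [0.3  0.66] [[-0.11, 0.48], [-0.17, 0.76], [-0.23, 1.05]]
0 pLR [0.42 0.84] [[-0.09, 0.47], [-0.15, 0.76], [-0.2, 1.04]]
0 pRF [0.58 0.28] [[-0.06, -0.14], [-0.09, -0.21], [-0.13, -0.28]]
1 pLF [0.23 0.74] [[-0.3, 0.1], [-0.47, 0.16], [-0.63, 0.22]]
1 pLR [0.12 0.66] [[-0.29, 0.14], [-0.45, 0.23], [-0.61, 0.31]]
1 pRF [0.47 0.15] [[-0.24, -0.05], [-0.4, -0.07], [-0.56, -0.1]]
1 pRR [0.16 0.42] [[-0.24, -0.09], [-0.4, -0.15], [-0.56, -0.2]]
```

```bash
python3 - <<'E'
from idx import *
import pickle
A=pickle.load(open('A.pkl','rb'));C=pickle.load(open('C.pkl','rb'));p=np.load('p.npy')
rows=[]
for i,(u,v,w,h,sh) in enumerate(((282,206,24,20,p[5:7]),(250,226,32,16,p[7:9]))):
    sc=12
    g=C[i][0][v:v+h,u:u+w][...,::-1]; D=128+2*(g-A[i][0][v:v+h,u:u+w][...,::-1])
    t=[]
    for X in(g*1.5,D):
        X=cv2.resize(np.clip(X,0,255).astype(np.uint8),None,fx=sc,fy=sc,interpolation=cv2.INTER_CUBIC)
        for tt,c in((-.296,(0,0,255)),(.026,(0,255,0))):
            for r in (60,98):
                q=(proj(A[i],P(p,tt,r,-91.5))[0]+sh-(u,v)+.5)*sc; cv2.circle(X,tuple(int(a) for a in q),1,c,-1)
        t.append(X)
    rows.append(np.hstack(t))
W=max(r.shape[1] for r in rows)
cv2.imwrite('pics/e.png',np.vstack([cv2.copyMakeBorder(r,0,0,0,W-r.shape[1],0) for r in rows]))
E
```

```text
(no output)
```

View pics/e.png

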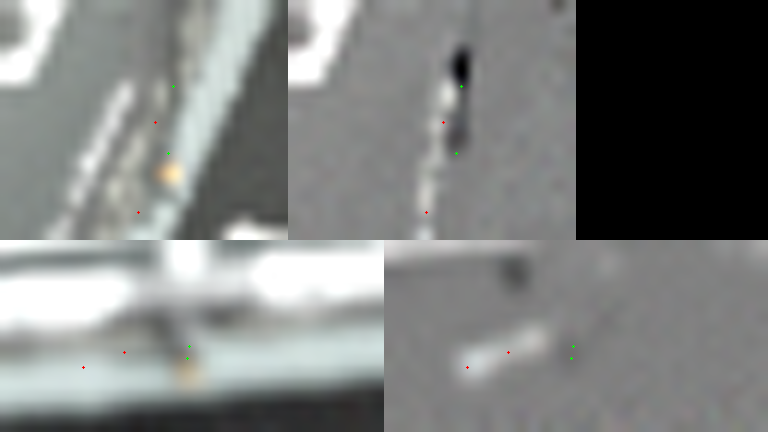

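```bash
python3 -m pendant '0.04 -0.025 0 0;0.045 -0.025 0 0;0.044 -0.02 0 0;0 0 0.02 0;0 0 0.013 0;0 0 0 0; 0 0 0 0'|grep -E 'eef|force:'; for i in 1; do python3 -m pendant '0 0 0.002 0; 0 0 0 0;0 0 0 0'|grep -E 'eef|force:'; python3 -m pendant '0 0 0.002 0; 0 0 0 0;0 0 0 0'|grep -E 'eef|force:'; done
```

```text
eef_pos: [497.6, -101.8, 190.5]
force: [0.5, -0.5, 0.1]
grip_force: 0.0
eef_pos: [497.5, -101.3, 188.0]
force: [0.2, -0.9, -0.4]
grip_force: 0.0
eef_pos: [497.5, -101.2, 185.8]
force: [0.3, 0.9, -0.4]
grip_force: 0.0
```

```bash
for i in 1; do python3 -m pendant '0 0 0.001 0; 0 0 0 0;0 0 0 0'|grep -E 'eef|force:'; python3 -m pendant '0 0 0.001 0; 0 0 0 0;0 0 0 0'|grep -E 'eef|force:'; done
```

```text
eef_pos: [497.5, -101.2, 184.8]
force: [0.4, -1.0, 0.0]
grip_force: 0.0
eef_pos: [497.6, -101.3, 184.0]
force: [-0.5, -1.4, 1.7]
grip_force: 0.9
```

```bash
python3 -m pendant '0 0 -0.03 0;0.0 -0.03 0 0;0.005 -0.038 0 0;0.005 -0.039 0 0;0.005 -0.038 0 0; 0 0 0.015 0;0 0 0.012 0;0 0 0 0'|grep -E 'eef|force:'; python3 -m pendant '0 0 0.003 0; 0 0 0.001 0;0 0 0 0; 0 0 0 0'|grep -E 'eef|force:'
```

```text
eef_pos: [471.8, 41.6, 185.6]
force: [0.5, 0.6, 1.0]
grip_force: 0.0
eef_pos: [472.3, 42.3, 183.0]
force: [0.5, 0.3, -0.8]
grip_force: 0.0
```

```bash
python3 -m pendant '0 0 0.0015 0; 0 0 0.0015 0; 0 -0.0005 0.0015 0; 0 0 0.0005 0; 0 0 0 0; 0 0 0 0'|grep -E 'eef|force:'; python3 -m pendant '0 0 0.0005 0; 0 0 0 0; 0 0 0 0'|grep -E 'eef|force:'
```

```text
eef_pos: [472.1, 43.4, 178.4]
force: [-1.5, 4.0, 7.7]
grip_force: 3.8
eef_pos: [472.1, 43.5, 178.0]
force: [-2.9, 5.3, 8.6]
grip_force: 4.3
```

```bash
python3 -m pendant '0 0 0.0005 0; 0 0 0 0; 0 0 0 0'|grep -E 'eef|force:'; python3 -m pendant '0 0 0.0005 0; 0 0 0 0; 0 0 0 0'|grep -E 'eef|force:'
```

```text
eef_pos: [472.1, 43.7, 177.5]
force: [-3.6, 6.7, 8.6]
grip_force: 4.9
eef_pos: [472.1, 43.8, 177.1]
force: [-3.5, 7.5, 10.1]
grip_force: 5.2
```

```bash
python3 -m pendant '0 0 -0.006 0;0 0 -0.01 0;0 0 -0.03 0; -0.003 0.02 0 0;-0.006 0.045 0 0; -0.0075 0.051 0 0; -0.0075 0.051 0 0;-0.0075 0.051 0 0;-0.0075 0.051 0 0; 0 0 0 0'|grep -E 'time|eef|force:'
```

```text
time_s: 25.88
eef_pos: [508.0, -229.6, 221.9]
force: [-0.2, 0.6, -0.2]
grip_force: 0.0
```

```bash
python3 -m pendant '0 -0.0035 0.02 0;0 0 0.04 0;0 0 0.04 0; 0 0 0.04 0; 0 0 0.02 0; 0 0 0 0; 0 0 0 0'|grep -E 'time|eef|force:'; python3 -m pendant '0 0 0.004 0; 0 0 0.003 0; 0 0 0.003 0; 0 0 0 0'|grep -E 'eef|force:'
```

```text
time_s: 26.75
eef_pos: [507.9, -223.2, 63.5]
force: [0.4, 0.4, 0.7]
grip_force: 0.0
eef_pos: [507.3, -223.2, 52.1]
force: [0.5, 0.1, -0.3]
grip_force: 0.0
```

```bash
python3 - <<'E'
from idx import *
b=[]
for n,(u,v,w,h) in (('side',(270,155,60,60)),('top',(280,180,60,60))):
    im=cap(n)[0][v:v+h,u:u+w]; b.append(cv2.resize(im[...,::-1],None,fx=6,fy=6,interpolation=cv2.INTER_CUBIC))
cv2.imwrite('pics/k.png',np.hstack(b))
E
```

```text
(no output)
```

View pics/k.png

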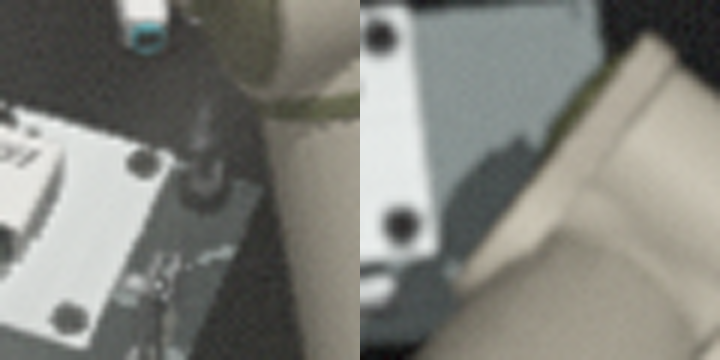

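```bash
python3 -m pendant '0 0.002 0.002 0; 0 0 0.002 0; 0 0 0 0'|grep -E 'eef|force:'; python3 -m pendant '0 0 0.002 0; 0 0 0 0'|grep -E 'eef|force:'; python3 -m pendant '0 0 0.002 0; 0 0 0 0'|grep -E 'eef|force:'; python3 -m pendant '0 0 0.002 0; 0 0 0 0'|grep -E 'eef|force:'
```

```text
eef_pos: [507.8, -225.1, 48.1]
force: [-0.3, -0.2, -0.7]
grip_force: 0.0
eef_pos: [507.8, -225.1, 46.1]
force: [0.2, -0.1, -0.7]
grip_force: 0.0
eef_pos: [508.0, -225.2, 44.3]
force: [-0.3, -0.2, 2.3]
grip_force: 0.7
eef_pos: [508.0, -225.2, 42.4]
force: [-0.2, -0.3, 2.4]
grip_force: 1.3
```

```bash
python3 -m pendant '0 0 0.002 0; 0 0 0 0'|grep -E 'eef|force:'; python3 -m pendant '0 0 0.001 0; 0 0 0 0'|grep -E 'eef|force:'; python3 -m pendant '0 0 0.001 0; 0 0 0 0'|grep -E 'eef|force:'
```

```text
eef_pos: [508.0, -225.2, 40.3]
force: [-0.0, 1.3, 4.1]
grip_force: 1.8
eef_pos: [508.0, -225.2, 39.9]
force: [-2.1, 0.9, 9.9]
grip_force: 4.7
eef_pos: [508.1, -225.3, 39.8]
force: [-4.4, 2.8, 18.1]
grip_force: 8.8
```

```bash
python3 -m pendant '0 0 0 0;0 0 -0.005 0;0 0 -0.01 0;0 0 -0.03 0;0 0 -0.05 0;0 0 -0.05 0; 0 0 -0.03 0;-0.04 0.03 0 0; -0.04 0.03 0 0; 0 0 0 0'|grep -E 'time|eef|force:'; sed -i 's/C.pkl/D.pkl/' look.py; python3 look.py | grep ^0; python3 - <<'E'
from rig import ctrl
import pickle,numpy as np
from h import *
C=pickle.load(open('C.pkl','rb'));D=pickle.load(open('D.pkl','rb'))
d=np.abs(C[0][0]-D[0][0]).mean(2)[160:265,225:325]; print(np.percentile(d,[50,90,99]))
print(ctrl.sense()['force'])
print(ctrl.finish_job())
E
```

```text
time_s: 30.48
eef_pos: [445.7, -306.7, 213.3]
force: [0.4, -0.3, -0.1]
grip_force: 0.0
0 pLF [0.08 0.66] [[-0.11, 0.48], [-0.17, 0.76], [-0.23, 1.05]]
0 pLR [0.44 0.76] [[-0.09, 0.47], [-0.15, 0.76], [-0.2, 1.04]]
0 pRF [0.42 0.29] [[-0.06, -0.14], [-0.09, -0.21], [-0.13, -0.28]]
[ 0.875       4.33333333 21.22      ]
[-0.6049454   0.76074096  0.18760656]
the job is handed in; nothing more can be done
None
```

The job is handed in at about 31 s: I set the tilt to about 0.026 rad against an index tab I measured at 0.025–0.03 rad (uncertain by about 0.01), then pressed the key to its stop and released it, and the arm ended clear of everything.

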